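# Fold the wide tilt board flat for stowing

## Task

Two plywood tilt boards stand on the shed bench, each held up by a prop in a notched rack. Fold the wide one flat so it can be stowed: take it by the steel bar along its free edge, raise it through its remaining notches and on past the top until its prop springs clear, then bring it gently all the way down and let go. Leave the narrow board propped up.

Things in the scene. Friction and masses are not known exactly. Their poses are not given: they have to be found in the camera images.
- wide_board (a joint): Angle (rad) of the board to fold: 0 flat, grows as its far edge rises, stop at 1.3. Plywood 240 mm wide, 0.5 kg; hinge 45 mm above the bench on the robot's side. Five notches, about 0.61, 0.69, 0.78, 0.86, 0.94, let it rise but not sink; it starts in one of the lower three. Raised past 1.05 (go to 1.2) its prop springs up against the underside; then it sinks freely to 0, falling if let go.
- wide_bar (a point): Middle of the wide board's lifting bar: round steel, 10 mm thick, 224 mm long, 40 mm clear of the plywood, at the edge far from the robot. x points along the board away from the hinge (tilts with it), y along the bar. The hinge axis is parallel, 235 mm back along -x: the bar swings up and towards the robot. Flat, it is 45 mm above the bench, which is bare beneath it.
- narrow_board (a joint): Angle (rad) of the narrow board, to be left propped: same mechanism, notches and meaning (0 flat). It starts in one of its lower three notches (0.61 to 0.78) and would release if raised past 1.05.
- narrow_bar (a point): Middle of the narrow board's lifting bar: same make and axes, also 235 mm from its hinge, but this board is 130 mm wide and its bar 114 mm long. It stands to the left or right of the wide one, at least 25 mm clear.

How it is judged:
By the outcome, as a careful person would: the job done as asked, in the order asked, and still so for the second after the job is handed in, with the robot touching nothing.
It also fails if it takes over 48 s, if anything falls off the work surface, if the arm or the gripper's body presses on something with over 40 N, if the wrist force passes 120 N, or if a joint passes its speed limit or range.

## Robot

A 7-joint arm with a two-finger parallel gripper is mounted at the origin on the work surface. World frame = base frame: x ahead of the robot, y to its left, z up, the work surface at z = 0. Lengths are in m, angles in rad, forces in N, time in s.
With the tool pointing down it reaches from about 0.4 to 0.85 m from the base axis. Payload 4.5 kg.
Tool frame: the origin (TCP) lies midway between the tips of the shut fingers; the grasp point (between the pads) lies 19 mm behind it; y points along the fingers, z is the direction in which the jaws open and shut, and the axes are right-handed (so a half turn about y gives the same grasp; the last joint's range is limited). The gripper opens to 88 mm and grips with 3 to 60 N. Pads are 18 mm wide; open, the fingers measure 123 mm over their backs; the gripper's body (75 mm by 187 mm) begins 45 mm behind the grasp point.
Start: joints at [-1.24, 0.689, -0.195, 1.565, 0.157, 0.902, -0.215], TCP at [0.183, 0.598, 0.239] pointing down, gripper open.
Joint ranges: [-3.01, 3.01], [-0.46, 2.08], [-1.47, 1.51], [0.13, 2.56], [-1, 4.14], [0.04, 2.09], [-2.66, 2.66]. Speed limits (rad/s): [2.57, 2.57, 3.14, 3.14, 3.14, 3.14, 3.14].

## Interface

Orientations are given as a unit quaternion [x, y, z, w].
In Python, from plant import r, snapshot, get_calibration, job, boxes_of gives the robot as it stands. The module is installed in compiled form; this text tells all that it offers.
- The arm moves only by the shell command python3 -m handwheel 'ROWS' [OPENING] [FORCE]. ROWS is JSON, a list that holds one entry, the list of rows, each a list of 6 numbers: the shift along the tool's x, y, z as a fraction of full scale, then the turn, a rotation vector about the tool's x, y, z as a fraction of full scale. In form: [[[x, y, z, wx, wy, wz], ...]]. A call has 1 to 12 rows; each row is the pose to reach, as a shift and turn from the pose commanded when the call began, along the tool's axes at that moment, turning the shorter way round; what a row does not reach only later rows make up. Full scale, the value 1, is 100 cm for a shift and 180 degrees for a turn. A row lasts 1/12 s, in which the tool goes at most 41.7 mm and 7.16 degrees, less where a joint would pass 70% of its speed; a pose out of reach is approached as far as the arm can. A call with a number of a shift or a turn outside -1 to 1 is refused whole. A call with a gripper value outside its range is refused whole. OPENING is the opening, from -1 (shut) to 1 (fully open), set as the call begins (- or left out, the last holds). The fingers move at their own pace and stop on an object; FORCE is the grip in N (left out, the last holds). Time passes only in rows, so rows that repeat a pose let the fingers close. It gives the time, the measured TCP pose, the force and the opening at its end, in the units of the state.
- r.get_state(): the state, without advancing time (a new reading comes with each control period).
- snapshot(name): name is "scene" or "top"; returns the picture (384x512x3 uint8, red, green, blue); there is no depth.
- get_calibration(name): a dict with "fx", "fy", "cx", "cy" (pixels), "T" (4x4, takes a point from camera to world coordinates). Camera axes: x right, y down, z forward; pixel columns grow to the right and rows downward; lengths in m; the calibration is good to about 2 mm. A picture is of the moment at which its call begins. get_calibration takes no time and is no camera call.
- job.finish_job(): hands the job in, once; it reports no verdict.
Trained networks look in the newest picture that a camera, given by its name, has taken for a name from the list of things; names that differ only in an ending like _2 or _b are one class to them, and where a whole thing is asked for, a point or a joint stands for the part that bears it (a point fixed in the world has none). Each returns a list of dicts, best first, with "confidence" (0 to 1); they miss things now and then, are a little off and sometimes report something else, mostly with a low value. They report only what shows in the picture. A call takes as long as a camera call.
- boxes_of(thing, camera): "bbox" ([left, top, right, bottom] in pixels, round what is visible of it).
The state is a dict: "clock": time; "q": joint angles; "qd": joint speeds; "joint_torque": joint torques, N m; "tool_pos": TCP position; "eef_rot": TCP orientation; "contact_force": force on the tool from outside, world axes, zero at the start; "moment": the same for the moment, N m; "opening": opening from 0.0 (shut) to 1.0 (fully open).
Only numpy, scipy, OpenCV 4.12 (cv2) and the standard library are available. Lean on these libraries where they do the work, as an engineer would, in place of code of your own. Each camera call takes 0.05 s, during which the arm holds its last target. There are 200 camera calls.

## Working session

There is one attempt and no reset: what is moved stays moved. The work goes in short steps, Python scripts to look and compute and a shell command to move; the robot and the scene stay as the last step left them, time stands still between calls to the robot, and variables do not carry over. Pictures are saved under pics/ and viewed, about 8 in all and at most 12, crops included, and the job is handed in when it is done.

```bash
mkdir -p pics; python3 - <<'E'
from plant import r,snapshot,get_calibration,boxes_of
import cv2,numpy as np
s=r.get_state(); print({k:np.round(v,3).tolist() for k,v in s.items()})
for n in("scene","top"):
    im=snapshot(n); cv2.imwrite(f"pics/{n}0.png",im[:,:,::-1])
    c=get_calibration(n); print(n,c["fx"],c["fy"],c["cx"],c["cy"],np.round(c["T"],4).tolist())
    for t in("wide_board","wide_bar","narrow_board","narrow_bar"): print(t,[(np.round(b["bbox"]).tolist(),round(b["confidence"],2)) for b in boxes_of(t,n)[:3]])
a=cv2.imread("pics/scene0.png");b=cv2.imread("pics/top0.png")
E
```

```text
{'clock': 0.0, 'q': [-1.24, 0.69, -0.195, 1.566, 0.157, 0.903, -0.215], 'qd': [-0.0, -0.001, -0.0, 0.002, -0.0, -0.001, 0.0], 'joint_torque': [-0.001, -52.757, -1.267, -15.343, -0.053, 0.007, 0.0], 'tool_pos': [0.183, 0.597, 0.238], 'eef_rot': [0.7, -0.105, 0.104, -0.699], 'contact_force': [0.646, -0.138, -0.989], 'moment': [-0.022, 0.005, -0.019], 'opening': 1.009}
scene 356.36446312400346 356.36446312400346 247.48889077151114 189.1089148532999 [[-0.6325, 0.6503, -0.4207, 0.8083], [0.7744, 0.5197, -0.3609, 0.2284], [-0.0161, -0.5541, -0.8323, 0.6428], [0.0, 0.0, 0.0, 1.0]]
wide_board [([212.0, 195.0, 387.0, 323.0], 0.8)]
wide_bar [([210.0, 190.0, 388.0, 324.0], 0.57)]
narrow_board [([135.0, 113.0, 256.0, 188.0], 0.77)]
narrow_bar [([135.0, 117.0, 255.0, 190.0], 0.82)]
top 485.3233059825815 485.3233059825815 257.78034947838347 198.4091076998904 [[-0.0221, -0.9858, 0.1665, 0.4094], [-0.9998, 0.0216, -0.0051, 0.0036], [0.0015, -0.1665, -0.986, 0.8667], [0.0, 0.0, 0.0, 1.0]]
wide_board [([70.0, 104.0, 253.0, 268.0], 0.83)]
wide_bar []
narrow_board [([303.0, 143.0, 412.0, 291.0], 0.62)]
narrow_bar [([305.0, 145.0, 416.0, 293.0], 0.73)]
```

View pics/scene0.png

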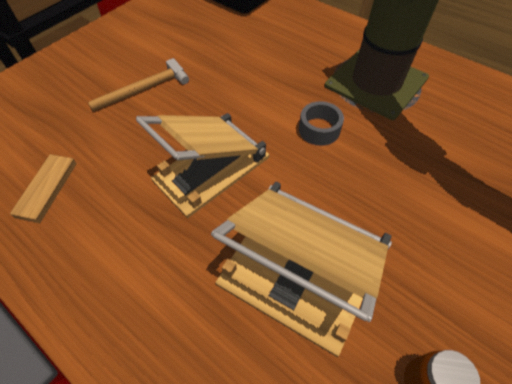

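View pics/top0.png

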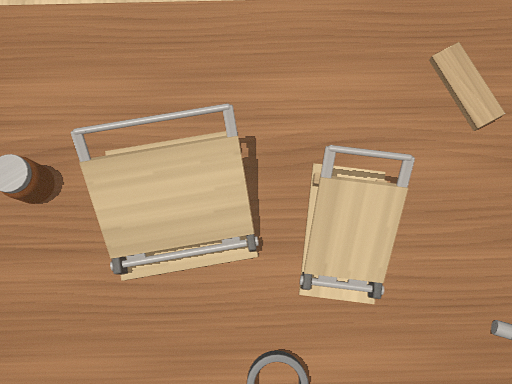

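Top view: wide board's bar runs (75,131)–(231,106), with hinge knobs at (118,265) and (252,243). The narrow board is to its right in the top view (y<0 side), its bar at (329,149)–(411,157). In the scene view the wide bar runs (218,231)–(369,315). Next I fit the board model to these points.

```bash
cat > h.py <<'E'
import numpy as np
from plant import get_calibration
from scipy.spatial.transform import Rotation as R
from scipy.optimize import least_squares
C={n:get_calibration(n) for n in("scene","top")}
def proj(n,p):
    c=C[n];T=np.array(c["T"]);q=T[:3,:3].T@(np.array(p)-T[:3,3]);return np.array([c["fx"]*q[0]/q[2]+c["cx"],c["fy"]*q[1]/q[2]+c["cy"]])
def bar(hx,hy,yaw,th,s=0.,L=.235):
    return np.array([hx,hy,.045])+R.from_euler('z',yaw).apply([L*np.cos(th),s,L*np.sin(th)])
def fit(obs,half,x0):
    # obs: (cam, kind, sign, u,v)
    def f(x):
        o=[]
        for n,k,s,u,v in obs:
            p=bar(*x[:4],s*half) if k=='b' else bar(*x[:4],s*x[4],0)
            o+=list(proj(n,p)-[u,v])
        return o
    z=least_squares(f,x0,loss='soft_l1');return z.x,np.round(f(z.x),1)
E
python3 - <<'E'
from h import *
w=[('top','b',1,76,132),('top','b',-1,230,108),('scene','b',1,368,313),('scene','b',-1,219,232),
('top','h',1,118,265),('top','h',-1,252,243),('scene','h',1,387,240),('scene','h',-1,276,189)]
n=[('top','b',1,330,149),('top','b',-1,410,157),('scene','b',1,190,155),('scene','b',-1,141,119),
('top','h',1,306,282),('top','h',-1,376,290),('scene','h',1,262,150),('scene','h',-1,227,119)]
for o,h,x0 in((w,.109,[.3,.12,0.1,.7,.1]),(n,.054,[.3,-.15,-.1,.7,.05])):
    x,e=fit(o,h,x0);print(np.round(x,4),e,'bar',np.round(bar(*x[:4]),4))
from plant import r
s=r.get_state();print(R.from_quat(s["eef_rot"]).as_matrix().round(3))
E
```

```text
[0.4558 0.1254 0.1463 0.6315 0.1137] [ 1.5  0.8 -4.9  0.9 -3.3 -1.1  0.4  0.6 -1.   0.5 -1.3 -0.3 -2.1  1.9
 -1.   0.5] bar [0.6435 0.1531 0.1837]
[ 0.3974 -0.1349 -0.1367  0.6202  0.0594] [  0.5   1.   -5.4   1.3 -12.7  -0.8   0.3   1.4  -1.2  -0.3  -0.2  -0.
  -1.4  -1.7  -2.    0.8] bar [ 0.5868 -0.161   0.1816]
[[ 0.956 -0.     0.292]
 [-0.292  0.     0.956]
 [-0.    -1.     0.   ]]
```

```bash
cat >> h.py <<'E'
def rows(targets):
    """world (pos, yaw of tool z, pitch about bar) of TCP -> row numbers"""
    from plant import r
    s=r.get_state();R0=R.from_quat(s["eef_rot"]);p0=np.array(s["tool_pos"])
    for p,yaw in targets:
        zt=np.array([np.cos(yaw),np.sin(yaw),0]);y=np.array([0,0,-1.]);x=np.cross(y,zt)
        Rt=R.from_matrix(np.column_stack([x,y,zt]))
        print(np.round(np.r_[R0.inv().apply(np.array(p)-p0),(R0.inv()*Rt).as_rotvec()/np.pi],4).tolist())
E
python3 - <<'E'
from h import *
w=[('top','b',1,76,132),('top','b',-1,230,108),('scene','b',1,368,313),('scene','b',-1,219,232),
('top','h',1,118,265),('top','h',-1,252,243),('scene','h',1,387,240),('scene','h',-1,276,189)]
for h in(.112,.114):
    x,e=fit(w,h,[.3,.12,0.1,.7,.1]);print(np.round(x,4),e,'bar',np.round(bar(*x[:4]),4))
b=bar(*x[:4]);yaw=x[2]
rows([(b+[0,0,.10],yaw),(b+[0,0,.03],yaw),(b+[0,0,-.019],yaw)])
E
```

```text
[0.4551 0.1248 0.1477 0.627  0.1137] [-0.1  1.5 -2.8  0.8 -1.2 -0.  -1.4 -0.2 -0.7  1.  -1.   0.  -2.2  1.4
 -1.1  0.2] bar [0.6433 0.1528 0.1829]
[0.4549 0.1241 0.147  0.623  0.1137] [-0.8  1.6 -0.9  0.6 -0.5  0.8 -3.  -0.7 -0.3  1.1 -0.5  0.2 -2.5  1.1
 -1.3 -0.1] bar [0.6437 0.1521 0.1821]
[0.571, -0.0434, -0.2913, -0.0, 0.3587, -0.0]
[0.571, 0.0266, -0.2913, -0.0, 0.3587, -0.0]
[0.571, 0.0756, -0.2913, -0.0, 0.3587, -0.0]
```

```bash
python3 -m handwheel '[[[0,-0.08,0,0,0,0],[0,-0.1,0,0,0,0],[0.571,-0.09,-0.291,0,0.359,0],[0.571,-0.09,-0.291,0,0.359,0],[0.571,-0.09,-0.291,0,0.359,0],[0.571,-0.09,-0.291,0,0.359,0],[0.571,-0.09,-0.291,0,0.359,0],[0.571,-0.09,-0.291,0,0.359,0],[0.571,-0.09,-0.291,0,0.359,0],[0.571,-0.09,-0.291,0,0.359,0],[0.571,-0.09,-0.291,0,0.359,0],[0.571,-0.09,-0.291,0,0.359,0]]]' 0 20
cat > g.py <<'E'
from h import *
x=[0.455,0.1245,0.147,0.625]
b=bar(*x);rows([(b+[0,0,.10],x[2]),(b+[0,0,.03],x[2]),(b+[0,0,-.019],x[2])])
E
python3 g.py
```

```text
clock: 1.5
tool_pos: [0.4835, 0.3068, 0.3267]
eef_rot: [-0.534, 0.463, -0.464, 0.534]
contact_force: [0.9, -0.1, -0.2]
opening: 0.496
[0.1754, 0.0442, 0.1366, -0.0002, -0.0018, -0.0001]
[0.1754, 0.1142, 0.1366, -0.0002, -0.0018, -0.0001]
[0.1754, 0.1632, 0.1366, -0.0002, -0.0018, -0.0001]
```

```bash
python3 -m handwheel '[[[0.175,0.04,0.136,0,0,0],[0.175,0.04,0.136,0,0,0],[0.175,0.04,0.136,0,0,0],[0.175,0.04,0.136,0,0,0],[0.175,0.04,0.136,0,0,0],[0.175,0.04,0.136,0,0,0],[0.175,0.04,0.136,0,0,0],[0.175,0.04,0.136,0,0,0],[0.175,0.04,0.136,0,0,0]]]'
python3 g.py
python3 - <<'E'
from plant import *
import cv2
cv2.imwrite("pics/s1.png",cv2.resize(snapshot("scene")[150:360,170:450,::-1],None,fx=2,fy=2))
E
```

```text
clock: 2.25
tool_pos: [0.6416, 0.1567, 0.2864]
eef_rot: [-0.535, 0.462, -0.461, 0.536]
contact_force: [-0.8, -0.3, -0.0]
opening: 0.5
[0.0045, 0.0039, 0.0012, 0.0002, 0.0003, -0.0006]
[0.0046, 0.0739, 0.0013, 0.0002, 0.0003, -0.0006]
[0.0047, 0.1229, 0.0013, 0.0002, 0.0003, -0.0006]
```

View pics/s1.png

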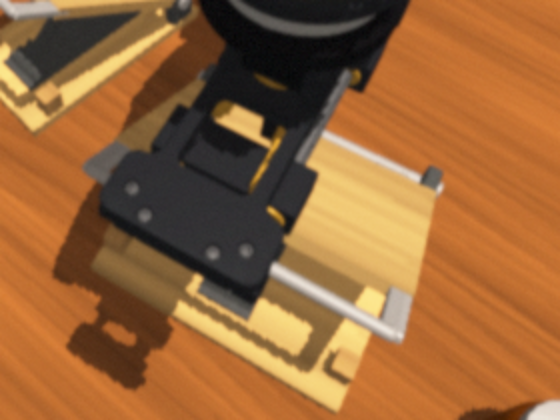

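The gripper hangs over the middle of the wide bar with the jaws straddling it; the bar is still visible at crop (270,270)–(400,335). I descend and close.

```bash
python3 -m handwheel '[[[0.002,0.04,0.001,0,0,0],[0.003,0.07,0.001,0,0,0],[0.004,0.1,0.001,0,0,0],[0.004,0.121,0.001,0,0,0],[0.004,0.121,0.001,0,0,0],[0.004,0.121,0.001,0,0,0]]]'
python3 -m handwheel '[[[0,0,0,0,0,0],[0,0,0,0,0,0],[0,0,0,0,0,0],[0,0,0,0,0,0],[0,0,0,0,0,0],[0,0,0,0,0,0],[0,0,0,0,0,0],[0,0,0,0,0,0]]]' -1 15
python3 - <<'E'
from plant import *
import cv2
a=snapshot("scene")[150:360,170:450,::-1];b=snapshot("top")[60:270,40:320,::-1]
cv2.imwrite("pics/s2.png",cv2.resize(cv2.vconcat([a,b]),None,fx=1.42,fy=1.42))
E
```

```text
clock: 2.8
tool_pos: [0.643, 0.1528, 0.1653]
eef_rot: [0.536, -0.462, 0.461, -0.535]
contact_force: [1.1, -0.5, 1.0]
opening: 0.502
clock: 3.47
tool_pos: [0.6475, 0.1517, 0.1672]
eef_rot: [-0.533, 0.46, -0.464, 0.537]
contact_force: [5.0, 1.0, 1.4]
opening: 0.104
```

View pics/s2.png

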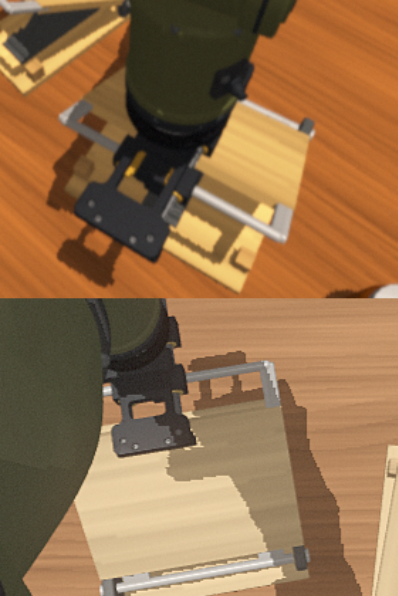

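Bar is between the pads (opening 9 mm), but pad centre sits ~6 mm above the expected bar height; I regrip slightly lower and compute the arc.

```bash
python3 -m handwheel '[[[0,0,0,0,0,0],[0,0,0,0,0,0],[0,0.006,0.003,0,0,0],[0,0.006,0.003,0,0,0]]]' -0.4
python3 -m handwheel '[[[0,0,0,0,0,0],[0,0,0,0,0,0],[0,0,0,0,0,0],[0,0,0,0,0,0],[0,0,0,0,0,0],[0,0,0,0,0,0]]]' -1 20
python3 - <<'E'
import numpy as np
t0=.61
for t in np.r_[np.linspace(.61,.91,7),np.linspace(.96,1.2,6)]: print(round(t,3),np.round([-.235*(np.sin(t)-np.sin(t0)),.235*(np.cos(t)-np.cos(t0))],4))
E
```

```text
clock: 3.9
tool_pos: [0.6461, 0.1513, 0.1579]
eef_rot: [0.536, -0.463, 0.462, -0.534]
contact_force: [0.4, 0.2, 0.5]
opening: 0.297
clock: 4.4
tool_pos: [0.6475, 0.1516, 0.1595]
eef_rot: [-0.535, 0.462, -0.462, 0.535]
contact_force: [3.1, 0.5, -1.3]
opening: 0.088
0.61 [-0.  0.]
0.66 [-0.0095 -0.007 ]
0.71 [-0.0186 -0.0144]
0.76 [-0.0273 -0.0223]
0.81 [-0.0356 -0.0306]
0.86 [-0.0435 -0.0393]
0.91 [-0.0509 -0.0484]
0.96 [-0.0579 -0.0578]
1.008 [-0.0641 -0.0672]
1.056 [-0.0699 -0.0769]
1.104 [-0.0752 -0.0869]
1.152 [-0.0801 -0.0971]
1.2 [-0.0844 -0.1075]
```

```bash
python3 -m handwheel '[[[0,-0.0048,-0.003,0,0,0],[0,-0.0095,-0.006,0,0,0],[0,-0.014,-0.0095,0,0,0],[0,-0.0186,-0.013,0,0,0],[0,-0.0186,-0.013,0,0,0]]]'
python3 -c "
from plant import r;print(r.get_state()['moment'])"
```

```text
clock: 4.82
tool_pos: [0.6322, 0.1493, 0.1785]
eef_rot: [0.536, -0.463, 0.461, -0.534]
contact_force: [-2.8, -0.8, -3.1]
opening: 0.086
[-0.10842695  0.28619968  0.03105391]
```

Force is just the board's weight. I continue up the arc.

```bash
python3 -m handwheel '[[[0,-0.0087,-0.008,0,0,0],[0,-0.017,-0.0162,0,0,0],[0,-0.0249,-0.0249,0,0,0],[0,-0.0323,-0.034,0,0,0],[0,-0.0393,-0.0434,0,0,0],[0,-0.0393,-0.0434,0,0,0]]]'
python3 - <<'E'
from plant import *
import cv2
a=snapshot("scene")[100:310,170:450,::-1];b=snapshot("top")[60:300,40:320,::-1]
cv2.imwrite("pics/s3.png",cv2.resize(cv2.vconcat([a,b]),None,fx=1.3,fy=1.3))
E
```

```text
clock: 5.32
tool_pos: [0.5852, 0.1423, 0.218]
eef_rot: [0.538, -0.464, 0.46, -0.533]
contact_force: [-14.4, -3.6, 2.9]
opening: 0.08
```

View pics/s3.png

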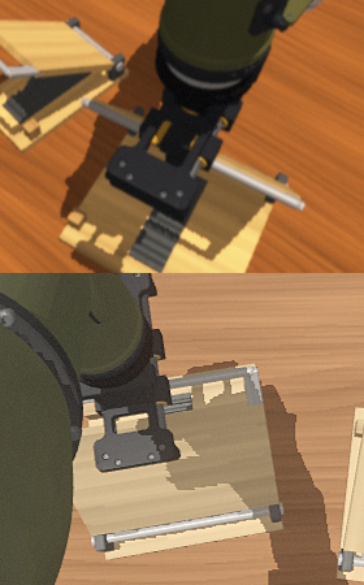

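The board is up at about 0.95 rad with the bar still in the jaws; the narrow board is unchanged. Horizontal force is 14 N, so I let it settle and read again.

```bash
python3 -m handwheel '[[[0,0,0,0,0,0],[0,0,0,0,0,0],[0,0,0,0,0,0]]]'
python3 -c "
from plant import r;print(r.get_state()['moment'])"
```

```text
clock: 5.67
tool_pos: [0.5852, 0.1423, 0.2179]
eef_rot: [0.538, -0.465, 0.46, -0.532]
contact_force: [-14.6, -2.6, 4.2]
opening: 0.083
[-0.55800624  2.83924818  0.06990709]
```

The residual force is tangential: the board sits on its 0.94 notch and the command lags ~4 mm outward, pressing it back. Raising further should relieve it.

```bash
python3 -m handwheel '[[[0,-0.004,-0.010,0,0,0],[0,-0.008,-0.016,0,0,0],[0,-0.0115,-0.022,0,0,0],[0,-0.0145,-0.028,0,0,0],[0,-0.0145,-0.028,0,0,0]]]'
python3 - <<'E'
from plant import r
import numpy as np
s=r.get_state();print(s['moment'])
p=np.array(s['tool_pos']);h=p[0]*.989+p[1]*.1465-.4683;v=p[2]+.019-.045;print(h,v,np.hypot(h,v),np.arctan2(v,h))
E
```

```text
clock: 6.08
tool_pos: [0.561, 0.1388, 0.2317]
eef_rot: [0.536, -0.463, 0.461, -0.534]
contact_force: [-5.1, -1.6, -13.5]
opening: 0.084
[-0.2803056   0.80971358  0.03112987]
0.1068684373790369 0.20568193306040494 0.23178852537453623 1.0916068592926462
```

```bash
python3 -m handwheel '[[[0,-0.001,-0.007,0,0,0],[0,-0.003,-0.013,0,0,0],[0,-0.005,-0.019,0,0,0],[0,-0.007,-0.025,0,0,0],[0,-0.007,-0.025,0,0,0],[0,-0.007,-0.025,0,0,0]]]'
cat > m.py <<'E'
from plant import *
import numpy as np
s=r.get_state();print(np.round(s['contact_force'],1),np.round(s['moment'],2))
p=np.array(s['tool_pos']);h=p[0]*.989+p[1]*.1465-.4683;v=p[2]+.019-.045;print(np.round([h,v,np.hypot(h,v),np.arctan2(v,h)],4))
E
cat > v.py <<'E'
import sys,cv2
from plant import *
a=snapshot("scene")[100:340,170:450,::-1];b=snapshot("top")[60:300,40:320,::-1]
cv2.imwrite(f"pics/{sys.argv[1]}.png",cv2.resize(cv2.hconcat([a,b]),None,fx=1.42,fy=1.42))
E
python3 m.py; python3 v.py s4
```

```text
clock: 6.58
tool_pos: [0.5402, 0.1357, 0.2402]
eef_rot: [-0.534, 0.461, -0.463, 0.536]
contact_force: [0.9, -1.5, 0.2]
opening: 0.077
[ 0.9 -1.5  0.2] [-0.32 -0.3   0.02]
[0.0858 0.2142 0.2307 1.1897]
```

View pics/s4.png

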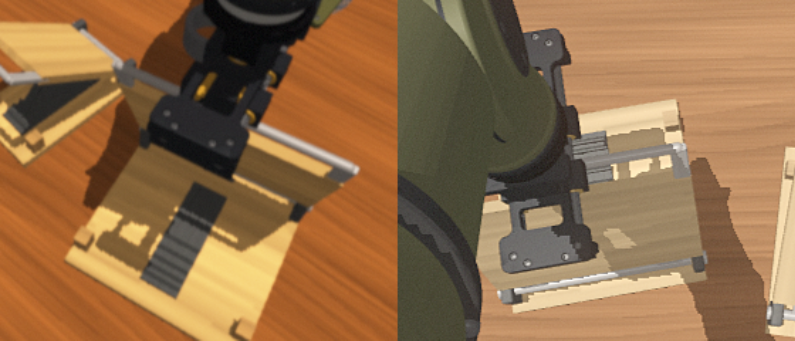

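The board stands nearly upright at about 1.2 rad, the prop is off the rack (rack teeth bare), and the narrow board is unchanged. Now I bring it down in slow chunks.

```bash
python3 - <<'E'
import numpy as np
t0=1.22
for t in np.arange(1.22,-.01,-.06): print(round(t,2),np.round([-.235*(np.sin(t)-np.sin(t0)),.235*(np.cos(t)-np.cos(t0))],4))
E
python3 -m handwheel '[[[0,0.0027,0.0066,0,0,0],[0,0.0055,0.0133,0,0,0],[0,0.0086,0.0198,0,0,0],[0,0.0119,0.0262,0,0,0],[0,0.0154,0.0325,0,0,0],[0,0.0192,0.0387,0,0,0],[0,0.0231,0.0448,0,0,0],[0,0.0231,0.0448,0,0,0],[0,0.0231,0.0448,0,0,0]]]'; python3 m.py
```

```text
1.22 [-0.  0.]
1.16 [0.0052 0.0131]
1.1 [0.0113 0.0258]
1.04 [0.018  0.0382]
0.98 [0.0255 0.0501]
0.92 [0.0337 0.0616]
0.86 [0.0426 0.0726]
0.8 [0.0521 0.083 ]
0.74 [0.0622 0.0928]
0.68 [0.0729 0.102 ]
0.62 [0.0841 0.1105]
0.56 [0.0959 0.1183]
0.5 [0.108  0.1255]
0.44 [0.1206 0.1319]
0.38 [0.1335 0.1375]
0.32 [0.1468 0.1423]
0.26 [0.1603 0.1463]
0.2 [0.174  0.1496]
0.14 [0.1879 0.1519]
0.08 [0.2019 0.1535]
0.02 [0.216  0.1542]
clock: 7.43
tool_pos: [0.5859, 0.1425, 0.2158]
eef_rot: [-0.534, 0.461, -0.463, 0.536]
contact_force: [5.3, -0.7, 5.7]
opening: 0.075
[ 5.3 -0.7  5.7] [-0.28 -0.86 -0.  ]
[0.132  0.1898 0.2312 0.9632]
```

```bash
python3 -m handwheel '[[[0,0.003,0.007,0,0,0],[0,0.0065,0.0125,0,0,0],[0,0.0105,0.018,0,0,0],[0,0.0145,0.0235,0,0,0],[0,0.0185,0.029,0,0,0],[0,0.023,0.034,0,0,0],[0,0.028,0.039,0,0,0],[0,0.028,0.039,0,0,0],[0,0.028,0.039,0,0,0]]]'; python3 m.py
```

```text
clock: 8.18
tool_pos: [0.6208, 0.1477, 0.1866]
eef_rot: [0.536, -0.463, 0.462, -0.534]
contact_force: [-0.7, -1.5, -2.4]
opening: 0.073
[-0.7 -1.5 -2.4] [-0.32  0.24  0.09]
[0.1673 0.1606 0.2319 0.7649]
```

Sinking freely with low forces. Continue.

```bash
python3 -m handwheel '[[[0,0.005,0.005,0,0,0],[0,0.01,0.0098,0,0,0],[0,0.0154,0.0144,0,0,0],[0,0.0208,0.019,0,0,0],[0,0.0264,0.0233,0,0,0],[0,0.032,0.0275,0,0,0],[0,0.0379,0.0315,0,0,0],[0,0.0438,0.0353,0,0,0],[0,0.0498,0.039,0,0,0],[0,0.0559,0.0425,0,0,0],[0,0.0559,0.0425,0,0,0],[0,0.0559,0.0425,0,0,0]]]'; python3 m.py
```

```text
clock: 9.18
tool_pos: [0.6628, 0.1539, 0.1307]
eef_rot: [0.536, -0.463, 0.461, -0.534]
contact_force: [-5.4, -2.1, -4.4]
opening: 0.079
[-5.4 -2.1 -4.4] [-0.47  1.22  0.01]
[0.2097 0.1047 0.2344 0.4631]
```

```bash
python3 -m handwheel '[[[0,0.0063,0.0025,0,0,0],[0,0.0126,0.005,0,0,0],[0,0.019,0.008,0,0,0],[0,0.0255,0.010,0,0,0],[0,0.032,0.0125,0,0,0],[0,0.0388,0.015,0,0,0],[0,0.0455,0.017,0,0,0],[0,0.0523,0.019,0,0,0],[0,0.059,0.0205,0,0,0],[0,0.066,0.022,0,0,0],[0,0.066,0.022,0,0,0],[0,0.066,0.022,0,0,0]]]'; python3 m.py
```

```text
clock: 10.18
tool_pos: [0.6861, 0.1574, 0.0656]
eef_rot: [-0.535, 0.462, -0.462, 0.536]
contact_force: [-1.5, -0.4, -2.5]
opening: 0.07
[-1.5 -0.4 -2.5] [-0.33  0.6   0.03]
[0.2333 0.0396 0.2366 0.168 ]
```

```bash
python3 -m handwheel '[[[0,0.006,0.0008,0,0,0],[0,0.012,0.0016,0,0,0],[0,0.018,0.0022,0,0,0],[0,0.024,0.0028,0,0,0],[0,0.030,0.0032,0,0,0],[0,0.036,0.0035,0,0,0],[0,0.036,0.0035,0,0,0],[0,0.036,0.0035,0,0,0]]]'; python3 m.py
python3 -m handwheel '[[[0,0.002,0,0,0,0],[0,0.004,0,0,0,0],[0,0.006,0,0,0,0],[0,0.006,0,0,0,0],[0,0.006,0,0,0,0]]]'; python3 m.py
```

```text
clock: 10.85
tool_pos: [0.6906, 0.158, 0.0299]
eef_rot: [-0.534, 0.461, -0.463, 0.536]
contact_force: [3.1, -0.0, -1.1]
opening: 0.074
[ 3.1 -0.  -1.1] [-0.11 -0.58  0.06]
[0.2378 0.0039 0.2378 0.0164]
clock: 11.27
tool_pos: [0.6907, 0.1581, 0.0244]
eef_rot: [-0.534, 0.461, -0.463, 0.536]
contact_force: [5.9, 0.3, -1.4]
opening: 0.07
[ 5.9  0.3 -1.4] [ 0.02 -0.89  0.  ]
[ 0.238  -0.0016  0.238  -0.0067]
```

```bash
python3 -m handwheel '[[[0,0.002,0,0,0,0],[0,0.0035,0,0,0,0],[0,0.0035,0,0,0,0],[0,0.0035,0,0,0,0]]]'; python3 m.py
python3 -m handwheel '[[[0,0.002,0,0,0,0],[0,0.004,0,0,0,0],[0,0.004,0,0,0,0],[0,0.004,0,0,0,0]]]'; python3 m.py; python3 v.py s5
```

```text
clock: 11.6
tool_pos: [0.6908, 0.1581, 0.0209]
eef_rot: [-0.534, 0.461, -0.463, 0.536]
contact_force: [6.3, 0.8, -1.6]
opening: 0.072
[ 6.3  0.8 -1.6] [-0.1  -0.93  0.04]
[ 0.2381 -0.0051  0.2381 -0.0213]
clock: 11.93
tool_pos: [0.6909, 0.1581, 0.0172]
eef_rot: [-0.534, 0.461, -0.463, 0.536]
contact_force: [5.4, -0.2, -0.7]
opening: 0.069
[ 5.4 -0.2 -0.7] [-0.09 -0.99  0.  ]
[ 0.2381 -0.0088  0.2383 -0.0369]
```

View pics/s5.png

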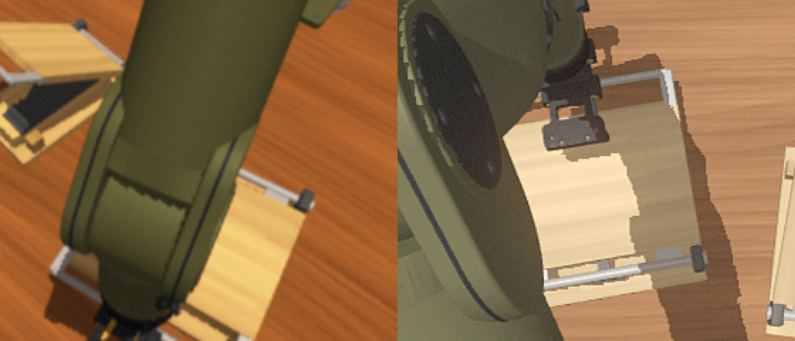

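Board nearly flat; bar end visible in the top view at about (231,109), arm covers the rest. No stop felt yet, so I creep on down.

```bash
python3 -m handwheel '[[[0,0.001,-0.001,0,0,0],[0,0.002,-0.001,0,0,0],[0,0.003,-0.001,0,0,0],[0,0.003,-0.001,0,0,0]]]'; python3 m.py
python3 -c "
from h import *
for t in(0,.05,.1,.15):print(t,proj('top',bar(.455,.1245,.147,t,-.112)).round(1),proj('scene',bar(.455,.1245,.147,t,-.112)).round(1))"
```

```text
clock: 12.37
tool_pos: [0.6909, 0.1581, 0.0169]
eef_rot: [-0.533, 0.461, -0.464, 0.537]
contact_force: [2.1, 0.4, 13.4]
opening: 0.075
[ 2.1  0.4 13.4] [-0.22 -0.26 -0.03]
[ 0.2382 -0.0091  0.2384 -0.0381]
0 [228.2 112.3] [209.9 288.8]
0.05 [227.9 110.1] [209.3 286.4]
0.1 [227.6 108.2] [208.9 283.6]
0.15 [227.3 106.7] [208.6 280.4]
```

Stop felt (13 N upward at z 0.0169), and the scene corner (210,290) matches 0 rad (210,289). I relieve the press, open a little, and lift straight up.

```bash
python3 -m handwheel '[[[0,-0.0025,0,0,0,0],[0,-0.0025,0,0,0,0],[0,-0.0025,0,0,0,0]]]'; python3 m.py
python3 -m handwheel '[[[0,0,0,0,0,0],[0,0,0,0,0,0],[0,0,0,0,0,0],[0,0,0,0,0,0],[0,0,0,0,0,0]]]' -0.5; python3 m.py
python3 -m handwheel '[[[0,-0.006,0,0,0,0],[0,-0.012,0,0,0,0],[0,-0.02,0,0,0,0],[0,-0.03,0,0,0,0],[0,-0.04,0,0,0,0]]]'; python3 m.py;
```

```text
clock: 12.62
tool_pos: [0.6909, 0.1581, 0.0172]
eef_rot: [-0.533, 0.461, -0.464, 0.537]
contact_force: [6.9, 0.3, -0.6]
opening: 0.074
[ 6.9  0.3 -0.6] [-0.04 -1.29  0.03]
[ 0.2382 -0.0088  0.2383 -0.0371]
clock: 13.03
tool_pos: [0.687, 0.1577, 0.0154]
eef_rot: [0.536, -0.463, 0.462, -0.535]
contact_force: [1.0, -0.2, 0.5]
opening: 0.25
[ 1.  -0.2  0.5] [-0.08  0.03  0.01]
[ 0.2343 -0.0106  0.2345 -0.045 ]
clock: 13.45
tool_pos: [0.6882, 0.1576, 0.0572]
eef_rot: [-0.535, 0.462, -0.462, 0.535]
contact_force: [0.2, 0.2, 0.9]
opening: 0.246
[0.2 0.2 0.9] [-0.04  0.    0.03]
[0.2354 0.0312 0.2375 0.1316]
```

Released without snagging. I lift clear and swing back toward the start side to get a full view.

```bash
python3 -m handwheel '[[[0,-0.04,0,0,0,0],[0,-0.08,0,0,0,0],[0,-0.12,0,0,0,0],[0,-0.16,0,0,0,0],[0,-0.2,0,0,0,0],[0,-0.24,0,0,0,0],[0,-0.25,0,0,0,0],[0,-0.25,0,0,0,0]]]'
python3 -m handwheel '[[[-0.28,0,-0.12,0,-0.3,0],[-0.28,0,-0.12,0,-0.3,0],[-0.28,0,-0.12,0,-0.3,0],[-0.28,0,-0.12,0,-0.3,0],[-0.28,0,-0.12,0,-0.3,0],[-0.28,0,-0.12,0,-0.3,0],[-0.28,0,-0.12,0,-0.3,0],[-0.28,0,-0.12,0,-0.3,0],[-0.28,0,-0.12,0,-0.3,0],[-0.28,0,-0.12,0,-0.3,0],[-0.28,0,-0.12,0,-0.3,0],[-0.28,0,-0.12,0,-0.3,0]]]'
python3 - <<'E'
from plant import *
import cv2
a=snapshot("scene")[:,:,::-1];b=snapshot("top")[:,:,::-1]
cv2.imwrite("pics/s6.png",cv2.resize(cv2.hconcat([a,b]),(800,300)))
from h import *
for n,im in(("scene",a),("top",b)):
    for t in(0,.1):print(n,t,[proj(n,bar(.455,.1245,.147,t,s)).round(0).tolist() for s in(.112,-.112)])
E
```

```text
clock: 14.12
tool_pos: [0.6902, 0.1578, 0.3117]
eef_rot: [-0.532, 0.46, -0.464, 0.538]
contact_force: [-0.3, 0.6, 0.4]
opening: 0.246
clock: 15.12
tool_pos: [0.5299, 0.4145, 0.3051]
eef_rot: [0.687, -0.17, 0.171, -0.686]
contact_force: [1.4, -0.9, 0.2]
opening: 0.249
scene 0 [[332.0, 363.0], [210.0, 289.0]]
scene 0.1 [[335.0, 360.0], [209.0, 284.0]]
top 0 [[102.0, 133.0], [228.0, 112.0]]
top 0.1 [[98.0, 129.0], [228.0, 108.0]]
```

View pics/s6.png

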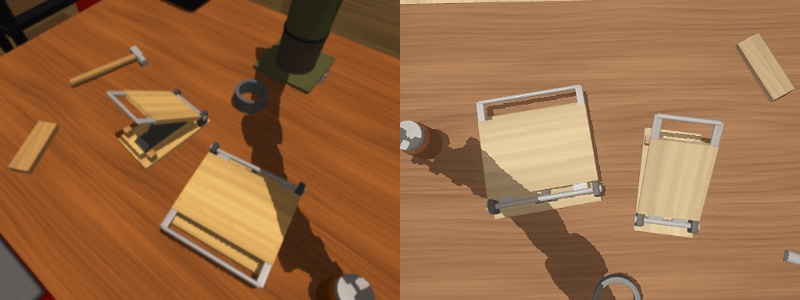

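The wide board is flat: its scene corners, (207,289) and (335,366), match the 0 rad prediction of (210,289) and (332,363). The narrow board is still propped as at the start, and the gripper is clear.

```bash
python3 -c "
from plant import job,r
print(r.get_state()['contact_force'],job.finish_job())"
```

```text
the job is handed in; nothing more can be done
[-0.2281172  -0.45641188  0.85150725] None
```

The wide board is folded flat and released, the narrow board is still propped, and the job was handed in at about 15 s of the 48 s limit.

- **What I did:** I gripped the wide bar, raised the board through its notches to about 1.2 rad so the prop sprang clear, then lowered it slowly. At the bottom stop I felt about 13 N, eased off, opened the gripper a little and lifted away.
- **Last checks:** In the final picture the wide bar's ends lie within about 3–4 pixels of where a flat board should be. The narrow board looks unchanged, the gripper is clear, and the tool force is about 1 N.
- **Forces:** The highest readings were about 15 N. These came when the command briefly pressed the board back on its top notch and when it pulled outward along the board.
- **What disagreed:** The bottom stop came about 9 mm lower than I first calculated, because the bar sat off-centre in the pads. The lifted angle of about 1.2 rad is therefore an estimate, good to about 0.03 rad. The free descent past every notch confirmed the prop had released.

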